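Sweep the laser offcuts into the scrap pan

TASK

Clear the engraving bench: take the hand sweeper by its upright wooden handle and sweep all four offcuts along the bench into the red scrap pan, so that each lies wholly inside on the pan's floor; do not touch the offcuts with the gripper or pick them up. Then put the sweeper away, standing upright and wholly on its blue parking mat with its length along the mat's length, and let go. Leave the engraved plaque, the pen cup and the loupe where they are.

Things in the scene. Friction and masses are not known exactly. Their poses are not given: they have to be found in the camera images.
- pan: Red scrap pan fixed to the bench. Origin on the bench, 75 mm in from the floor's front edge, midway across; x points inwards from the open mouth to the back wall, z up. Floor x -75 to +95, y -118 to +118 mm, 3 mm thick. Side and back walls 6 thick, 40 high. The front is open: a bevelled lip rises from the bench at x = -105 to the floor at x = -75, and two 40 high guides flare outwards from the side walls, to x = -126, y = +-156.
- mat: Blue flat parking mat fixed to the bench, 120 (x) x 230 (y) x 3 mm thick, origin on the bench under its centre. The sweeper stands on it at the end, its length along the mat's y (either way round).
- sweeper: Hand sweeper, loose, 0.3 kg, standing upright on the bench. Origin: underside, footprint centre; z up, x forward (sweeping direction). Footprint 66 (x) x 160 mm (y). Black back block 26 thick, 45 high, its front face at x = -7. From its ends two yellow cheeks (6 thick, 45 high, 148 apart inside) run forward to x = +33. Upright wooden handle on the block, up to 135 mm high.
- sweeper_grip (a point): Point to grasp on the sweeper's handle: centre of its 28 x 50 mm section (28 along the sweeper's x), 100 mm above the sweeper's underside, 35 mm below the handle's top, 16 mm behind the sweeper's origin. Axes as the sweeper's.
- offcut0_mid (a point): Offcut 0, loose, about 50 g: plain rectangular block of pale plywood with two thin dark lines on top; 66 (x) x 42 (y) x 22 mm high overall. Point: the centre of that overall box, 11 mm above its underside; axes along its length, width and height.
- offcut1_mid (a point): Offcut 1, loose, about 50 g: L-shaped block of light wood: a 66 x 22 bar along its y = -10 mm side, plus a 34 x 20 foot on its +y side at x = -16 mm; 66 (x) x 42 (y) x 22 mm high overall. Point: the centre of that overall box, 11 mm above its underside; axes along its length, width and height.
- offcut2_mid (a point): Offcut 2, loose, about 50 g: plain rectangular orange acrylic block; 66 (x) x 42 (y) x 22 mm high overall. Point: the centre of that overall box, 11 mm above its underside; axes along its length, width and height.
- offcut3_mid (a point): Offcut 3, loose, about 50 g: T-shaped block of dark wood: a 66 x 22 bar along its y = -10 mm side, plus a centred 36 x 20 foot on its +y side; 66 (x) x 42 (y) x 22 mm high overall. Point: the centre of that overall box, 11 mm above its underside; axes along its length, width and height.
- plaque: Bystander, loose: finished plaque, dark wood with brass face, 70 x 120 x 20 mm; origin under its centre.
- pen_cup: Bystander, loose: white cup, 72 mm wide, 75 mm high, with pens up to 140 mm high; origin under its centre.
- loupe: Bystander, loose: black magnifier loupe, 60 mm wide, 45 mm high; origin under its centre.

How it is judged (in metres and radians):
On the way:
1. all four offcuts lie in the scrap pan (x of offcut0_mid in the frame of pan between -0.055 and 0.095 m and y of offcut0_mid in the frame of pan between -0.118 and 0.118 m and height (world z) of each of offcut0_mid, offcut1_mid, offcut2_mid, offcut3_mid below 0.045 m and x of offcut1_mid in the frame of pan between -0.055 and 0.095 m and y of offcut1_mid in the frame of pan between -0.118 and 0.118 m and x of offcut2_mid in the frame of pan between -0.055 and 0.095 m and y of offcut2_mid in the frame of pan between -0.118 and 0.118 m and x of offcut3_mid in the frame of pan between -0.055 and 0.095 m and y of offcut3_mid in the frame of pan between -0.118 and 0.118 m), for 0.2 s.
At the end, for the whole second after the job is handed in: Every offcut's centre is over the pan floor, 20 mm or more past its front edge, below 45 mm high; the sweeper stands upright (0.1 rad) on the mat, its centre within 30 mm (mat x) and 38 mm (mat y) of the mat's, its length within 0.4 rad of the mat's; all released and at rest (all of step 1 and x of sweeper in the frame of mat between -0.03 and 0.03 m and y of sweeper in the frame of mat between -0.038 and 0.038 m and angle between the y axis of sweeper and the y axis of mat, either way round below 0.4 rad and angle between sweeper's own z axis and vertical below 0.1 rad and height (world z) of sweeper below 0.007 m and linear speed of each of sweeper, offcut0, offcut1, offcut2, offcut3 below 0.02 m/s); the robot touches nothing.
It fails at once if the gripper or arm touches an offcut (contact force between any of the fingers, the arm and offcut0 above 0.5 N or contact force between any of the fingers, the arm and offcut1 above 0.5 N or contact force between any of the fingers, the arm and offcut2 above 0.5 N or contact force between any of the fingers, the arm and offcut3 above 0.5 N).
It fails at once if an offcut is lifted clear of the bench (centre above 70 mm) (height (world z) of any of offcut0_mid, offcut1_mid, offcut2_mid, offcut3_mid above 0.07 m).
It fails at once if the plaque, pen cup or loupe is moved by more than 20 mm or tipped (distance of any of plaque, pen_cup, loupe from where it was at the start of the episode above 0.02 m or angle between any of plaque, pen_cup, loupe's own z axis and vertical above 0.3 rad).
It also fails if it takes over 72 s, if anything falls off the work surface, if the arm or the gripper's body presses on something with over 40 N, if the wrist force passes 120 N, or if a joint passes its speed limit or range.

ROBOT

A 6-joint arm with a two-finger parallel gripper is mounted at the origin on the work surface. World frame = base frame: x ahead of the robot, y to its left, z up, the work surface at z = 0. Lengths are in mm, angles in rad, forces in N, time in s.
With the tool pointing down it reaches from about 275 to 825 mm from the base axis. Payload 4.9 kg.
Tool frame: the origin (TCP) lies at the very end of the fingers, on their centre line; the grasp point (between the pads) lies 19 mm behind it; z points along the fingers, y is the direction in which the jaws open and shut (so a half turn about z gives the same grasp; the last joint's range is limited). The gripper opens to 85 mm and grips with 20 to 120 N. Pads are 22 mm wide; open, the fingers measure 114 mm over their backs; the gripper's body (76 mm by 85 mm) begins 54 mm behind the grasp point. The pads swing forward as they close: fully open they stand 13 mm farther back than shut.
Start: joints at [-1.442, 0.326, -0.193, 1.052, 0, 1.437], TCP at [142.893, -531.131, 231.281] pointing down, gripper open.
Joint ranges: [-2.65, 2.65], [-0.97, 1.79], [-1.3, 1.35], [-1.93, 2.1], [-1.47, 1.37], [-3.14, 3.14]. Speed limits (rad/s): [2.57, 2.57, 3.14, 3.14, 3.14, 3.14].

INTERFACE

Orientations are given as [roll, pitch, yaw] about the fixed x, y, z axes, in that order (R = Rz(yaw) Ry(pitch) Rx(roll)).
In Python, from bench import bot, solve_ik, imaging gives the robot as it stands. Calls block until the motion is done:
- bot.move_ptp(position, orientation): joint-space move of the TCP to a pose.
- bot.movel(position, rot=None, max_speed=150, threshold=None): straight line of the TCP; rot=None keeps the orientation; max_speed is the mean speed in mm/s. With threshold (N) it stops when the force on the tool has changed by that much, and returns True; else False.
- bot.move_j(angles): joint-space move.
- bot.grip(opening, effort=None): opening from 0.0 (shut) to 1.0 (fully open); effort is the grip in N (None keeps the last); returns when the fingers have stopped.
- bot.dwell(seconds).
- solve_ik(position, orientation): joint angles nearest the present ones, or None.
- bot.get_state(): the state.
- imaging.capture(name): name is "scene" or "top" or "wrist"; returns the picture (480x640x3 uint8, blue, green, red); there is no depth.
- imaging.camera_model(name): a dict with "K" (3x3 intrinsics, pixels), "k1" (the pictures are not rectified: a ray, as slopes to the right and down, at radius r is drawn at 1 + k1 r^2 times it, then the intrinsics apply), "position" and "rotation" of the camera in the world. Camera axes: x right, y up, looking along -z (the intrinsics and any distortion apply to the point x, -y, -z); pixel columns grow to the right and rows downward; lengths in mm; the calibration is good to about 2 mm. A picture is of the moment at which its call begins: read the wrist's pose just before it. camera_model takes no time and is no camera call; for the wrist camera it gives the pose at the moment of the call.
A pose or a line that the arm cannot do raises bot.IKError and nothing moves.
- bot.sign_off(): hands the job in, once; it reports no verdict.
The state is a dict: "t": time; "qpos": joint angles; "joint_velocities": joint speeds; "effort": joint torques, N m; "tcp_pos": TCP position; "orientation": TCP orientation; "contact_force": force on the tool from outside, world axes, zero at the start; "wrist_torque": the same for the moment, N m; "opening": opening from 0.0 (shut) to 1.0 (fully open).
Only numpy, scipy, OpenCV 4.12 (cv2) and the standard library are available. Lean on these libraries where they do the work, as an engineer would, in place of code of your own. Each camera call takes 0.05 s, during which the arm holds its last target. There are 200 camera calls.

## Working session

There is one attempt and no reset: what is moved stays moved. The work goes in short steps, each a Python script; the robot and the scene stay as the last script left them, time stands still between calls to the robot, and variables do not carry over. Pictures are saved under pics/ and viewed, about 8 in all and at most 12, crops included, and the job is handed in when it is done.

```bash
ls; mkdir -p pics
python3 - <<'E'
from bench import bot, imaging
import cv2
for n in("top","scene"):
    m=imaging.camera_model(n);print(n,m)
    cv2.imwrite(f"pics/{n}0.png",imaging.capture(n))
print(bot.get_state())
E
```

```text
pics
top {'K': array([[456.23437672,   0.        , 317.89378168],
       [  0.        , 456.23437672, 239.54597185],
       [  0.        ,   0.        ,   1.        ]]), 'k1': 0.014421203036202486, 'position': array([ 418.30953259,  -35.66976366, 1107.55099001]), 'rotation': array([ 0.14138705, -0.01205476, -1.54582742])}
scene {'K': array([[561.0363748 ,   0.        , 308.28529085],
       [  0.        , 561.0363748 , 236.48092491],
       [  0.        ,   0.        ,   1.        ]]), 'k1': 0.020274155999310057, 'position': array([1563.42833947,  -42.79373474,  949.16291618]), 'rotation': array([ 0.85687382, -0.01558129,  1.55790641])}
{'t': 0.1, 'qpos': array([-1.44219740e+00,  3.26843027e-01, -1.93464148e-01,  1.05197715e+00,
       -4.99109424e-06,  1.43658941e+00]), 'joint_velocities': array([-0.00075845, -0.00046374,  0.00155511, -0.00075925, -0.00145804,
        0.00013579]), 'effort': array([ 1.30300265e-03, -4.44237471e+01,  2.63039142e+01,  7.87024561e-03,
       -1.31522306e-04, -5.76643629e-06]), 'tcp_pos': array([ 142.82647616, -530.61508499,  230.60217213]), 'orientation': array([-3.14011737e+00, -1.94154181e-04,  2.62805710e-01]), 'contact_force': array([-0.01558935, -0.06562751,  0.3516972 ]), 'wrist_torque': array([0.04289114, 0.03747951, 0.02128453]), 'opening': 1.0018083940166125}
```

View pics/top0.png

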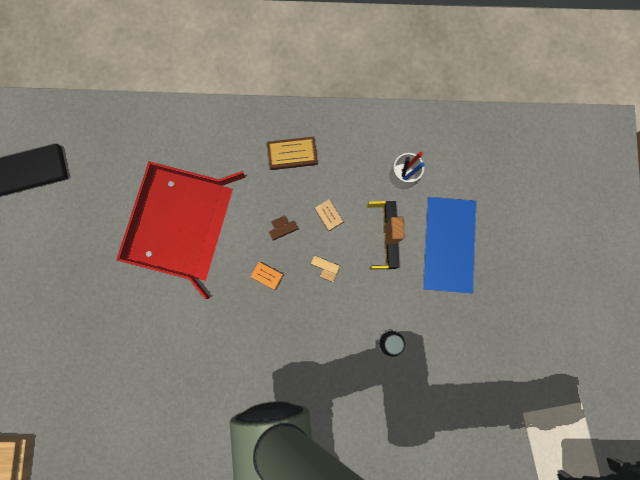

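View pics/scene0.png

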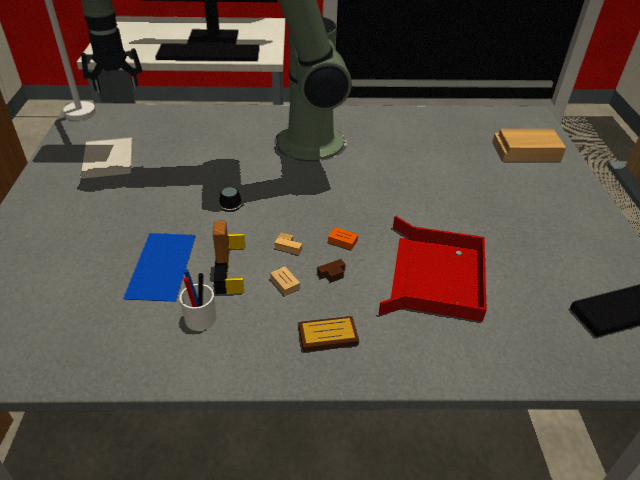

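The top view shows the pan at left (~180,220), orange offcut (267,275), dark T (284,227), plywood (329,215), light L (325,268), sweeper (393,235), mat (450,245), plaque (292,153), cup (408,168) and loupe (392,343). The scene view agrees. I'll enlarge it next.

```bash
cat > h.py <<'E'
import numpy as np, cv2
from scipy.spatial.transform import Rotation as R
from bench import bot, imaging, solve_ik
def pix2w(name,uv,z,m=None):
    m=m or imaging.camera_model(name)
    k=m['k1']; D=np.array([k,0,0,0,0.])
    p=cv2.undistortPoints(np.array(uv,float).reshape(-1,1,2),m['K'],D).reshape(-1,2)
    d=np.c_[p[:,0],-p[:,1],-np.ones(len(p))]
    Rm=R.from_euler('xyz',m['rotation']).as_matrix()
    w=d@Rm.T; c=np.array(m['position'])
    return c+w*((np.broadcast_to(z,len(p))-c[2])/w[:,2])[:,None]
E
python3 - <<'E'
from h import *
im=cv2.imread("pics/top0.png")
cv2.imwrite("pics/crop0.png",cv2.resize(im[130:310,240:480],None,fx=3.33,fy=3.33,interpolation=cv2.INTER_CUBIC))
hsv=cv2.cvtColor(im,cv2.COLOR_BGR2HSV)
# mat corners
m=cv2.inRange(hsv,(105,150,80),(125,255,255));m[:190]=0
c=max(cv2.findContours(m,0,2)[0],key=cv2.contourArea);b=cv2.boxPoints(cv2.minAreaRect(c));print('mat',b,pix2w('top',b,3).round(1))
pts={'pan floor fr a':((232,188),3),'pan fr b':((206,279),3),'guide a':((244,175),40),'guide b':((208,297),40),'back a':((150,163),40),'back b':((118,261),40),
'plaque':((292,153),20),'loupe':((392,343),40),'cup':((408,168),75),'tcp?':((300,200),0)}
for k,(p,z) in pts.items(): print(k,pix2w('top',[p],z).round(1))
E
```

```text
mat [[423.48526 290.35352]
 [427.38303 196.80762]
 [475.88217 198.82843]
 [471.9844  292.37433]] [[ 458.9 -302.7    3. ]
 [ 690.3 -314.2    3. ]
 [ 688.4 -434.7    3. ]
 [ 457.1 -419.7    3. ]]
pan floor fr a [[699.1 171.    3. ]]
pan fr b [[472.8 221.7   3. ]]
guide a [[722.6 136.9  40. ]]
guide b [[429.6 206.   40. ]]
back a [[745.6 363.5  40. ]]
back b [[507.7 419.5  40. ]]
plaque [[787.7  24.5  20. ]]
loupe [[ 335.7 -220.5   40. ]]
cup [[ 740.4 -251.2   75. ]]
tcp? [[674.2   1.8   0. ]]
```

View pics/crop0.png

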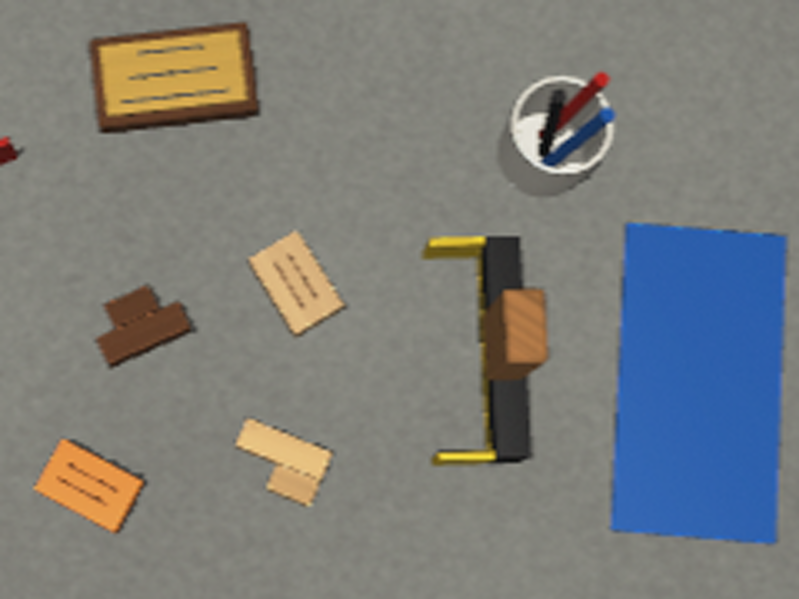

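```bash
cat >> h.py <<'E'
PAN=np.array([604,293.5]); PYAW=1.340
def inpan(p):
    d=np.atleast_2d(p)[:,:2]-PAN; c,s=np.cos(PYAW),np.sin(PYAW)
    return np.c_[d@[c,s],d@[-s,c]]
E
python3 - <<'E'
from h import *
C={'ply':([(297,232),(346,305),(299,334),(249,262)],22),'T':([(100,340),(182,303),(193,326),(112,366),(105,301),(150,286)],22),
'L':([(246,419),(332,455),(323,478),(236,440),(268,486),(309,505)],22),'or':([(66,438),(144,486),(118,532),(35,490)],22),
'block':([(488,237),(518,237),(530,458),(498,460)],45),'cheekF':([(430,238),(433,453)],45),'handle':([(505,289),(545,289),(548,361),(506,361)],135),
'plaq':([(90,40),(246,24),(258,113),(101,130)],20)}
for k,(p,z) in C.items():
    w=pix2w('top',np.array(p)/3.333+[240,130],z)
    print(k,w[:,:2].round(0).tolist(),'mean',w.mean(0).round(1),'pan',inpan(w).round(0).tolist())
E
```

```text
ply [[672.0, -70.0], [619.0, -106.0], [597.0, -73.0], [649.0, -35.0]] mean [634.  -71.1  22. ] pan [[-338.0, -149.0], [-386.0, -106.0], [-358.0, -77.0], [-310.0, -119.0]]
T [[588.0, 71.0], [617.0, 12.0], [600.0, 4.0], [570.0, 61.0], [617.0, 68.0], [629.0, 36.0]] mean [603.6  42.2  22. ] pan [[-220.0, -36.0], [-271.0, -77.0], [-283.0, -63.0], [-234.0, -20.0], [-216.0, -64.0], [-245.0, -83.0]]
L [[534.0, -36.0], [510.0, -98.0], [493.0, -92.0], [519.0, -29.0], [486.0, -53.0], [473.0, -83.0]] mean [502.4 -65.2  22. ] pan [[-337.0, -7.0], [-403.0, 2.0], [-401.0, 20.0], [-334.0, 9.0], [-364.0, 35.0], [-396.0, 41.0]]
or [[517.0, 92.0], [484.0, 35.0], [451.0, 53.0], [479.0, 113.0]] mean [482.7  73.1  22. ] pan [[-216.0, 39.0], [-279.0, 58.0], [-270.0, 94.0], [-205.0, 80.0]]
block [[667.0, -206.0], [667.0, -227.0], [509.0, -236.0], [507.0, -213.0]] mean [ 587.6 -220.5   45. ] pan [[-472.0, -175.0], [-492.0, -181.0], [-537.0, -29.0], [-516.0, -22.0]]
cheekF [[665.0, -164.0], [511.0, -168.0]] mean [ 587.9 -166.    45. ] pan [[-432.0, -164.0], [-470.0, -15.0]]
handle [[611.0, -203.0], [612.0, -229.0], [565.0, -231.0], [564.0, -203.0]] mean [ 588.  -216.3  135. ] pan [[-481.0, -121.0], [-506.0, -127.0], [-519.0, -82.0], [-493.0, -75.0]]
plaq [[814.0, 87.0], [830.0, -28.0], [762.0, -39.0], [745.0, 76.0]] mean [787.8  24.1  20. ] pan [[-153.0, -252.0], [-262.0, -294.0], [-288.0, -230.0], [-179.0, -187.0]]
```

```bash
cat >> h.py <<'E'
def tcp(px,py,h,yaw=PYAW):
    "TCP pose for the sweeper origin at pan (px,py), underside h above bench"
    c,s=np.cos(PYAW),np.sin(PYAW); o=PAN+[c*px-s*py,s*px+c*py]
    return wtcp(o,h,yaw)
def wtcp(o,h,yaw):
    o=np.array(o)-16*np.array([np.cos(yaw),np.sin(yaw)])
    return [o[0],o[1],81+h],[np.pi,0,yaw-np.pi/2]
def go(px,py,h,v=120,yaw=PYAW,th=None):
    p,r=tcp(px,py,h,yaw); hit=bot.movel(p,r,max_speed=v,threshold=th)
    s=bot.get_state(); print((px,py,h),'hit',hit,'t',round(s['t'],1),'err',(s['tcp_pos']-p).round(1),'F',s['contact_force'].round(1)); return hit
E
python3 - <<'E'
from h import *
for a in [(-500,-101,0),(-470,-90,3),(-30,-28,5),(-38,28,70),(-470,33,70)]: print(a,solve_ik(*tcp(*a)))
r=[np.pi,0,1.605-np.pi/2]
bot.move_ptp([588,-217,190],r)
cv2.imwrite("pics/w1.png",imaging.capture("wrist")); m=imaging.camera_model("wrist");print(m)
print(bot.get_state()['t'],bot.get_state()['qpos'])
E
```

```text
(-500, -101, 0) [-0.49520831  0.59662292 -0.1684138   0.80575961  0.          2.87718067]
(-470, -90, 3) [-0.45229531  0.5696413  -0.20927924  0.79187578  0.          2.92009367]
(-30, -28, 5) [ 0.26149731  0.6542165  -0.04565143  0.87092839  0.         -2.64929902]
(-38, 28, 70) [ 0.29330335  0.5071275  -0.12654618  0.93712265  0.         -2.61749298]
(-470, 33, 70) [-0.50766467  0.29334996 -0.46230387  0.8151425   0.          2.86472431]
{'K': array([[343.1656634 ,   0.        , 313.46698691],
       [  0.        , 343.1656634 , 242.30486049],
       [  0.        ,   0.        ,   1.        ]]), 'k1': -0.05177712512913769, 'position': array([ 660.50198567, -215.21798657,  333.63949667]), 'rotation': array([-2.93129048e-01, -1.33540205e-03, -1.53902834e+00])}
2.125 [-4.72962914e-01  4.95451042e-01 -4.03524512e-02  1.03481692e+00
 -2.69513479e-04  2.63604086e+00]
```

View pics/w1.png

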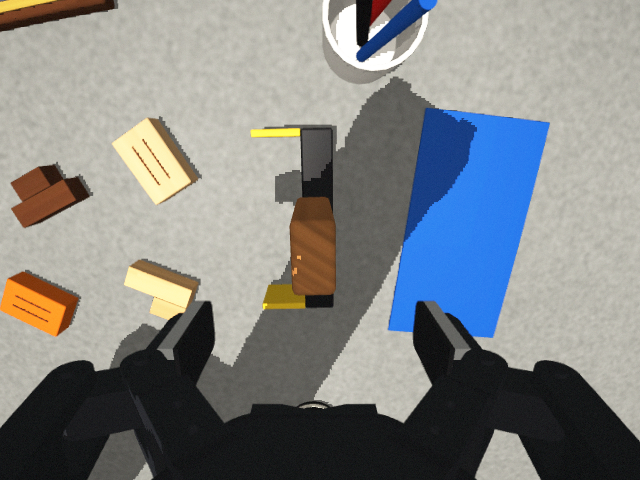

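The wrist view shows the handle top at (~313,258), its lower edge at row 294 from column 291 to 336. The jaws are centred on it at column ~315. I'll turn the tool half a turn so joint 6 does not wrap, then grasp.

```bash
sed -i 's|yaw-np.pi/2\]|yaw+np.pi/2]|' h.py
python3 - <<'E'
from h import *
m={'K':np.array([[343.1656634,0,313.46698691],[0,343.1656634,242.30486049],[0,0,1]]),'k1':-0.0517771,'position':[660.502,-215.218,333.639],'rotation':[-.293129,-.00133540,-1.53902834]}
print(pix2w('',[(291,293),(336,294)],135,m).round(1),pix2w('',[(302,128),(332,128),(333,306),(305,306)],45,m).round(1))
for a in [(-500,-101,0),(-470,-90,3),(-30,-28,5),(-38,28,70),(-470,33,70)]: print(a,solve_ik(*tcp(*a)).round(2))
r=[np.pi,0,1.605+np.pi/2]
bot.move_ptp([588,-217,190],r)
bot.movel([588,-217,81],max_speed=100,threshold=8); print(bot.get_state()['tcp_pos'],bot.get_state()['contact_force'])
bot.grip(0.0,80)
s=bot.get_state();print(s['t'],s['opening'],s['contact_force'],s['tcp_pos'],s['qpos'])
cv2.imwrite("pics/top1.png",imaging.capture("top")[120:310,100:480])
E
```

```text
[[ 566.6 -204.2  135. ]
 [ 566.8 -232.8  135. ]] [[ 668.9 -206.1   45. ]
 [ 669.7 -230.2   45. ]
 [ 512.  -238.6   45. ]
 [ 511.2 -212.4   45. ]]
(-500, -101, 0) [-0.5   0.6  -0.17  0.81  0.   -0.26]
(-470, -90, 3) [-0.45  0.57 -0.21  0.79  0.   -0.22]
(-30, -28, 5) [ 0.26  0.65 -0.05  0.87  0.    0.49]
(-38, 28, 70) [ 0.29  0.51 -0.13  0.94  0.    0.52]
(-470, 33, 70) [-0.51  0.29 -0.46  0.82  0.   -0.28]
[ 588.58602178 -217.26684275   81.78151635] [-0.26494507  0.03224686  0.14633778]
6.575 0.318757788219647 [-0.82173302 -0.66240515  1.938599  ] [ 588.11860574 -217.10316272   81.32820605] [-4.71326280e-01  5.93207912e-01 -1.73784010e-01  8.03422344e-01
  4.71916095e-05 -5.05548399e-01]
```

Run:
```python
from h import *
p,r=wtcp([588.5,-201],3,1.605); bot.movel([588,-217,84],max_speed=60)
go(-475,-88,3,80)
for a in [(-360,-86,3,130),(-290,-73,3,130),(-200,-46,3,130),(-145,-26,6,110),(-38,-26,6,100)]:
    if go(*a,th=None if a[0]<-100 else 30): break
cv2.imwrite("pics/top2.png",cv2.resize(imaging.capture("top")[120:320,100:480],None,fx=2,fy=2))
```

```text
(-475, -88, 3) hit False t 7.3 err [-0.   0.  -0.2] F [-1.  -0.7 -2.7]
(-360, -86, 3) hit False t 8.3 err [-0.1 -0.6 -0. ] F [ 0.1 -1.  -2.5]
(-290, -73, 3) hit False t 9.0 err [ 0.  -0.3  0. ] F [ 0.2  0.6 -3.6]
(-200, -46, 3) hit False t 9.9 err [ 0.  -0.5 -0. ] F [ 1.  -0.3 -4.3]
(-145, -26, 6) hit False t 10.6 err [ 0. -0. -0.] F [ 0.4  0.2 -2.7]
(-38, -26, 6) hit False t 11.8 err [-0.1 -0.4 -0.1] F [ 0.1 -0.1 -2.8]
```

View pics/top2.png

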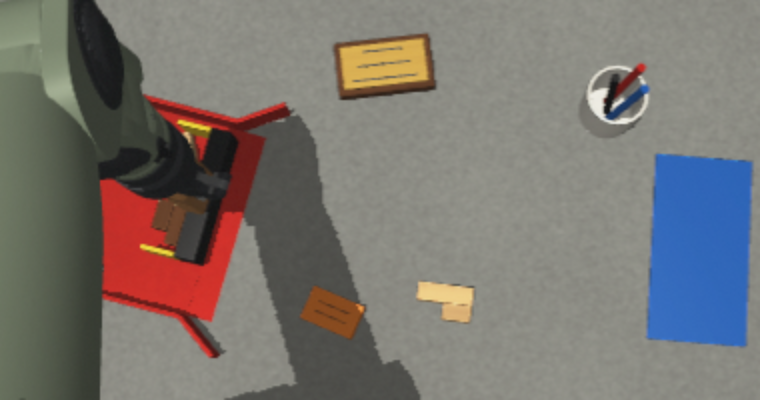

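Offcuts dark T and plywood are in the pan against the sweeper. The L is at crop (446,302) and the orange one at (332,312), both waiting in lane A. I'll push deeper, lift over, and do lane A.

Run:
```python
from h import *
print(inpan(pix2w('top',np.array([(416,283),(474,290),(470,323),(442,318),(333,285),(365,308),(351,339),(301,318)])/2+[100,120],22)).round(0))
go(25,-26,6,80,th=20)
go(0,-26,6,100)
go(0,-26,75,120)
go(-250,30,75,220)
go(-480,33,75,220)
cv2.imwrite("pics/top3.png",cv2.resize(imaging.capture("top")[120:320,100:480],None,fx=2,fy=2))
```

```text
[[-327.   10.]
 [-396.    0.]
 [-401.   40.]
 [-368.   42.]
 [-232.   37.]
 [-276.   54.]
 [-270.   94.]
 [-206.   85.]]
(25, -26, 6) hit False t 12.8 err [-0.1 -0.1 -0.1] F [-0.7 -0.3 -2.9]
(0, -26, 6) hit False t 13.2 err [ 0.1 -0.6  0.2] F [ 0.  -0.3 -3.4]
(0, -26, 75) hit False t 13.9 err [-0.5  0.1 -0.6] F [-0.6  0.1 -3.9]
(-250, 30, 75) hit False t 15.2 err [0.6 0.7 0. ] F [ 0.1 -0.3 -3.5]
(-480, 33, 75) hit False t 16.4 err [ 0.   0.9 -0.1] F [-0.8 -0.3 -4. ]
```

View pics/top3.png

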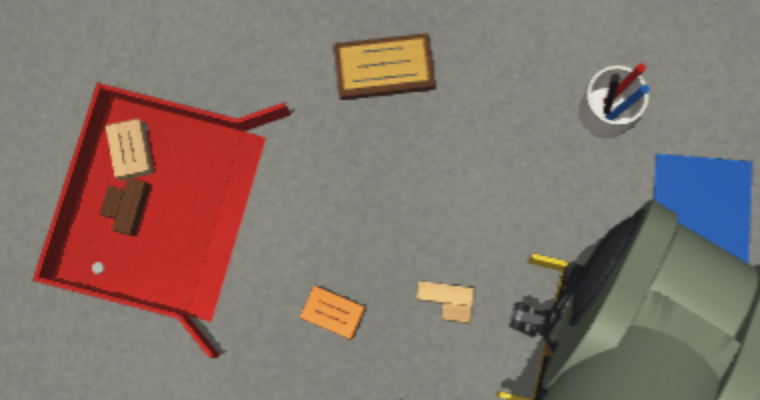

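The plywood and the dark T lie well inside, near the pan's back. I'm now sweeping lane A, with L at (446,302) and orange at (332,312).

Run:
```python
from h import *
go(-480,33,3,120)
for a in [(-300,33,3,130),(-145,30,3,130),(-125,30,6,80),(-25,30,6,100)]:
    if go(*a,th=None if a[0]<-100 else 30): break
go(-40,30,6,100)
go(-40,30,75,120)
go(-250,30,75,220)
go(-450,-20,75,220)
cv2.imwrite("pics/top4.png",cv2.resize(imaging.capture("top")[120:320,100:480],None,fx=2,fy=2))
```

```text
(-480, 33, 3) hit False t 17.2 err [0.5 0.  0.5] F [ 0.3 -0.5 -2.6]
(-300, 33, 3) hit False t 18.8 err [-0.1 -0.4 -0. ] F [ 0.4  0.2 -3.3]
(-145, 30, 3) hit False t 20.1 err [-0.2 -0.4 -0.1] F [ 0.1  0.  -3.1]
(-125, 30, 6) hit False t 20.5 err [0.3 0.7 0.2] F [ 0.3 -0.1 -2.7]
(-25, 30, 6) hit False t 21.6 err [-0.1 -0.1 -0.1] F [ 0.6  0.5 -3.2]
(-40, 30, 6) hit False t 21.9 err [-0.1 -0.8  0.1] F [ 0.6  0.  -4. ]
(-40, 30, 75) hit False t 22.7 err [-0.4 -0.  -0.6] F [ 0.  -0.5 -3.7]
(-250, 30, 75) hit False t 23.8 err [ 0.2  0.7 -0.1] F [ 0.1 -0.5 -2.9]
(-450, -20, 75) hit False t 24.9 err [-0.2  1.3 -0.2] F [-0.3  0.1 -2.8]
```

View pics/top4.png

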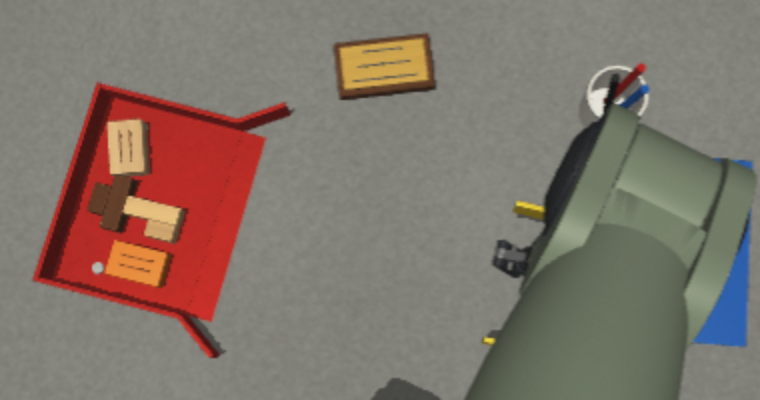

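All four are inside the pan: plywood (127,147), T (115,202), L (155,217) and orange (138,263), with the floor's front crease at column ~215. Next I park the sweeper.

Run:
```python
from h import *
def w(o,h,yaw,v,th=None):
    p,r=wtcp(o,h,yaw); hit=bot.movel(p,r,max_speed=v,threshold=th); s=bot.get_state(); print(hit,s['t'],s['tcp_pos'].round(1),s['contact_force'].round(1))
M=[571.5,-368]
w(M,75,1.513,150); w(M,10,1.513,100); w(M,2.5,1.513,15,6)
bot.dwell(.2); bot.grip(1.0); bot.dwell(.2)
p,r=wtcp(M,2.5,1.513)
bot.movel([p[0],p[1],200],max_speed=120)
bot.move_ptp([330,-420,300],r); bot.dwell(.3)
print(bot.get_state()['t'])
im=imaging.capture("top"); cv2.imwrite("pics/top5.png",cv2.resize(im[120:320,100:500],None,fx=2,fy=2))
cv2.imwrite("pics/scene5.png",imaging.capture("scene"))
```

```text
False 26.575 [ 570.5 -383.2  156. ] [-0.2  0.1 -2.8]
False 27.375 [ 571.  -384.3   91.6] [-0.5 -1.1 -2.6]
True 27.8583 [ 570.6 -384.2   84.3] [-0.7 -0.3  6.6]
31.3083
```

View pics/top5.png

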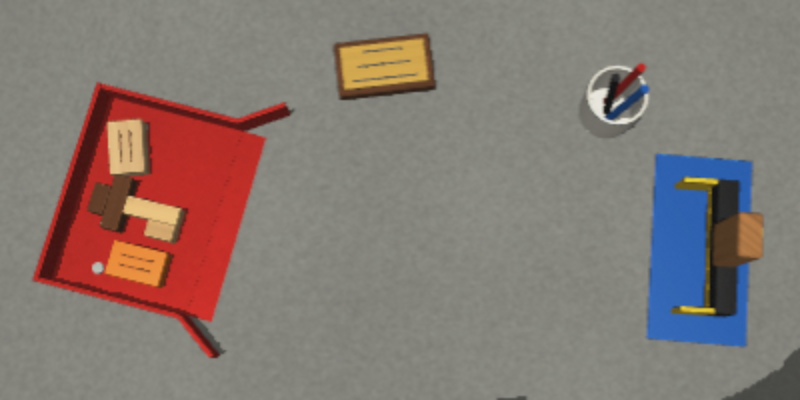

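View pics/scene5.png

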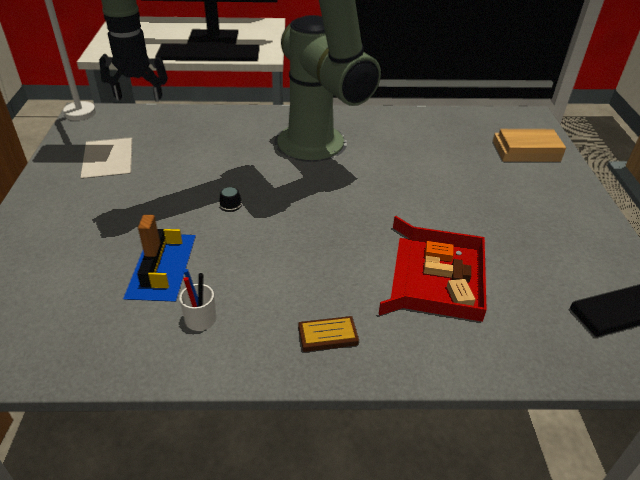

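The top view shows all four offcuts on the pan floor and the sweeper standing on the mat, block at (726,247). The bystanders look unmoved. One numeric check remains before handing in.

Run:
```python
from h import *
f=lambda p,z:pix2w('top',np.array(p)/2+[100,120],z)
b=f([(717,180),(739,180),(735,315),(712,315)],48); print(b.round(0)); 
o=b.mean(0)[:2]+20*np.array([np.cos(1.51),np.sin(1.51)]); d=o-[573.7,-367.8]
ym=np.array([-.998,.058]); xm=np.array([.058,.998]); print('sweeper in mat',d@xm,d@ym)
print(inpan(f([(129,147),(115,203),(152,218),(138,264)],25)).round(0))
if abs(d@xm)<20 and abs(d@ym)<25: bot.sign_off(); print('signed')
```

```text
[[ 649. -377.   48.]
 [ 650. -403.   48.]
 [ 490. -394.   48.]
 [ 489. -368.   48.]]
sweeper in mat 2.2366744372296297 3.2512493849803903
[[ 51. -61.]
 [ 46.   9.]
 [ -2.  15.]
 [ -2.  72.]]
the job is handed in; nothing more can be done
signed
```

All four offcuts are in the scrap pan, the sweeper is parked upright on its mat and released, and the job is handed in. It finished about 31 s into the 72 s limit; the hand-in reports no verdict, so the figures below are from my own last pictures.

- **Sweeping:** I gripped the sweeper by its handle and made two sweeps: first the plywood and dark T offcuts, then the L and the orange one. Between sweeps I carried the sweeper over the offcuts. On the first sweep it nudged the L slightly on the bench, which did no harm.
- **Offcuts:** their centres in the pan are about (51, -61), (46, 9), (-2, 15) and (-2, 72) mm. All lie flat on the floor, well past the 20 mm front limit.
- **Sweeper:** it stands about 2 mm (mat x) and 3 mm (mat y) from the mat's centre, roughly aligned with the mat's length.
- **Bystanders:** the plaque and pen cup look unmoved in the last top picture, and the loupe looks unmoved in the last scene picture. I compared these by eye, not by measurement.

No check failed or disagreed.

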